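Load the flange and hub on the welding turntable

TASK

Get the aluminium hub parts ready for welding on the turntable. The base flange was put down carelessly and sits cocked, riding on the brass centring plug: first work it across until it drops over the plug and lies flat on the faceplate. Then set the flanged hub face down on the boss of the base flange, fully home and upright; do not drop it, let go of it and leave the other things on the bench where they are.

Things in the scene. Friction and masses are not known exactly. Their poses are not given: they have to be found in the camera images.
- positioner: Welding turntable, fixed to the bench, it does not turn: red housing 260 x 220 mm (its x and y) under a flat round dark grey steel faceplate, 220 mm in diameter, whose top is 135 mm above the bench. Origin on the faceplate's axis, at bench height.
- plug (a point): Foot of the brass centring plug: on the axis of the faceplate, at the height of its top surface. The plug stands 10 mm proud of the faceplate and is 50 mm in diameter, its top 4 mm tapering to 42 mm. z is up.
- base_flange: Loose aluminium base flange, 0.4 to 0.7 kg: disc 120 mm in diameter, 18 mm thick, underside recess 53 mm wide, 12 mm deep, that fits over the plug. Origin at the centre of its underside, z along its axis. At the start it leans 7 degrees, 10 to 19 mm off centre: the rim farthest from the plug is down on the faceplate, the other side rides on the plug. Pushed at the low rim towards the plug it slides, drops and stops.
- boss (a point): Centre of the top of the base flange's boss, 28 mm above the flange's underside. The round boss is 50 mm in diameter and stands 10 mm above the top of the disc, its top 4 mm tapering to 42 mm. z along the flange's axis.
- hub_neck (a point): Middle of the neck of the loose aluminium flanged hub (0.3 to 0.5 kg), on its axis, 43 mm above its underside and 27 mm below its top. The neck is round, 40 mm in diameter and 54 mm tall, with a dark bore in its top; it stands on the hub's flange, which is 100 mm in diameter and 16 mm thick. The hub starts on the bench face down, neck up. z is up along the axis.
- hub: The flanged hub's underside: origin at the centre of its face. A recess here, 53 mm in diameter and 12 mm deep, fits over the boss of the base flange; seated, the face lies on the top of the base flange's disc (18 mm above that flange's underside).
- tape_roll: Bystander: green roll of tape lying flat, 96 mm in diameter, 48 mm high; origin at the centre of its underside.
- bracket: Bystander: dark blue-grey steel angle bracket, 60 x 50 mm foot (x, y), 55 mm high; origin under the centre of its foot.
- spray_can: Bystander: upright spray can, 66 mm in diameter, 170 mm high; origin at the centre of its underside.
- chip_hammer: Bystander: hammer with a wooden handle, lying flat along its x axis.
- wire_brush: Bystander: wire brush with a wooden back and handle, 280 x 42 x 27 mm, lying bristles down along its x axis; origin at the underside, near its middle.
- magnet_arrow: Bystander: red triangular welding magnet, about 105 x 85 x 22 mm, lying flat; origin at the centre of its underside.
- paper_cup: Bystander: brown paper cup standing upright, 80 mm across the rim, 100 mm high; origin at the centre of its underside.
Mind the look-alikes: they are no part of the job. There is more than one size of the hub; the job needs the largest.

How it is judged:
By the outcome, as a careful person would: the job done as asked, in the order asked, and still so for the second after the job is handed in, with the robot touching nothing.
It also fails if it takes over 54 s, if anything falls off the work surface, if the arm or the gripper's body presses on something with over 40 N, if the wrist force passes 120 N, or if a joint passes its speed limit or range.

ROBOT

A 7-joint arm with a two-finger parallel gripper is mounted at the origin on the work surface. World frame = base frame: x ahead of the robot, y to its left, z up, the work surface at z = 0. Lengths are in m, angles in rad, forces in N, time in s.
With the tool pointing down it reaches from about 0.425 to 0.925 m from the base axis. Payload 6.8 kg.
Tool frame: the origin (TCP) lies midway between the tips of the shut fingers; the grasp point (between the pads) lies bot.grip_point_offset behind it (bot.grip_point_offset is the distance from the TCP to the grasp point, in m); z points along the fingers, y is the line along which they close (so a half turn about z gives the same grasp; the last joint's range is limited). The gripper opens to 85 mm and grips with 20 to 120 N. Pads are 22 mm wide; open, the fingers measure 114 mm over their backs; the gripper's body (76 mm by 85 mm) begins 54 mm behind the grasp point. The pads swing forward as they close: fully open they stand 13 mm farther back than shut.
Start: joints at [-1.343, 0.477, 0.022, 1.555, -0.011, 1.109, -0.083], TCP at [0.222, 0.637, 0.231] pointing down, gripper open.
Joint ranges: [-2.96, 2.96], [-0.34, 2.1], [-1.41, 1.46], [0.24, 2.44], [-1.37, 4.51], [0.17, 1.92], [-2.96, 2.96]. Speed limits (rad/s): [2.39, 2.39, 3.14, 3.14, 3.14, 3.14, 3.14].

INTERFACE

Orientations are given as a unit quaternion [w, x, y, z].
In Python, from station import get_obs, cams, job, bot gives the robot as it stands.
- The arm moves only by the tool arm_command, never from a script. Its argument "rows" is a list that holds one entry, the list of rows, each a list of 5 numbers: the finger opening in mm, from 0 to 85.4, then the shift along the world's x, y, z in units of 60 mm (1.0 is 60 mm), then the turn about the world's z in units of 0.08 rad (1.0 is 0.08 rad). In form: [[[grip, x, y, z, turn], ...]]. A call has exactly 10 rows; each row shifts and turns the commanded pose from where the row before left it; what a row does not reach is not made up. A row lasts 1/8 s, in which the tool goes at most 62.5 mm and 10.7 degrees, less where a joint would pass 70% of its speed; a pose out of reach is approached as far as the arm can. A call with a number of a shift or a turn outside -1 to 1 is refused whole. A call with a gripper value outside its range is refused whole. The fingers move at their own pace and stop on an object; "newtons" is the grip in N (left out, the last holds). Time passes only in rows, so rows that do not move let the fingers close, or fill a call up. It gives the time, the measured TCP pose, the force, the opening and the grip force at its end, in the units of the state.
- get_obs(): the state, without advancing time (a new reading comes with each control period).
- cams.read_camera(name): name is "side" or "top" or "wrist"; returns the picture (384x512x3 uint8, red, green, blue); there is no depth.
- cams.camera_params(name): a dict with "K" (3x3 intrinsics, pixels), "k1" (the pictures are not rectified: a ray, as slopes to the right and down, at radius r is drawn at 1 + k1 r^2 times it, then the intrinsics apply), "extrinsics" (4x4, takes a point from camera to world coordinates). Camera axes: x right, y down, z forward; pixel columns grow to the right and rows downward; lengths in m; the calibration is good to about 2 mm. A picture is of the moment at which its call begins: read the wrist's pose just before it. camera_params takes no time and is no camera call; for the wrist camera it gives the pose at the moment of the call.
- job.hand_in(): hands the job in; it is judged then, once.
The state is a dict: "t": time; "q": joint angles; "joint_vel": joint speeds; "joint_torque": joint torques, N m; "eef_pos": TCP position; "tool_rot": TCP orientation; "contact_force": force on the tool from outside, world axes, zero at the start; "torque": the same for the moment, N m; "gripper_width": opening from 0.0 (shut) to 1.0 (fully open); "grasp_force": force on a finger pad.
Only numpy, scipy, OpenCV 4.12 (cv2) and the standard library are available. Lean on these libraries where they do the work, as an engineer would, in place of code of your own. Each camera call takes 0.05 s, during which the arm holds its last target. There are 200 camera calls.

## Working session

There is one attempt and no reset: what is moved stays moved. The work goes in short steps, Python scripts to look and compute and a tool call to move; the robot and the scene stay as the last step left them, time stands still between calls to the robot, and variables do not carry over. Pictures are saved under pics/ and viewed, at most 10 in all, crops included, and the job is handed in when it is done.

Besides the shell and the picture viewer there is one more tool, called after "Call:" as name(argument=value, ...) on one line, values as JSON. arm_command: Moves the arm, as the interface text tells. Its arguments: {"type":"object","properties":{"rows":{"type":"array"},"newtons":{"type":"number"}},"required":["rows"]}

```bash
mkdir -p pics; ls; cat > h.py <<'E'
import numpy as np, cv2
from station import get_obs, cams, job, bot
def ray(name,u,v,P=None):
    P=P or cams.camera_params(name);K=np.array(P["K"]);T=np.array(P["extrinsics"]);k=P["k1"]
    a=cv2.undistortPoints(np.array([[[u,v]]],float),K,np.array([k,0,0,0,0.]))[0,0]
    return T[:3,3],T[:3,:3]@np.array([a[0],a[1],1])
def onz(name,u,v,z,P=None):
    o,d=ray(name,u,v,P);return (o+d*(z-o[2])/d[2]).round(4)
def proj(name,p,P=None):
    P=P or cams.camera_params(name);T=np.linalg.inv(np.array(P["extrinsics"]))
    c=T[:3,:3]@np.array(p)+T[:3,3]
    return cv2.projectPoints(c.reshape(1,1,3),np.zeros(3),np.zeros(3),np.array(P["K"]),np.array([P["k1"],0,0,0,0.]))[0].ravel().round(1)
def snap(name,f):
    P=cams.camera_params(name);im=cams.read_camera(name);cv2.imwrite("pics/"+f,im[:,:,::-1]);return im,P
E
python3 - <<'E'
from h import *
a,P=snap("top","top0.png");b,Q=snap("side","side0.png")
for p in (P,Q):print(np.array(p["K"]),p["k1"],np.array(p["extrinsics"]).round(3))
print(get_obs()["t"],get_obs()["tool_rot"],get_obs()["eef_pos"],bot.grip_point_offset)
E
```

```text
pics
[[403.19844708   0.         256.23719153]
 [  0.         403.19844708 184.60264411]
 [  0.           0.           1.        ]] 0.03149124906713123 [[-0.012 -0.994  0.107  0.396]
 [-1.     0.013  0.011 -0.019]
 [-0.013 -0.107 -0.994  1.252]
 [ 0.     0.     0.     1.   ]]
[[410.03705164   0.         255.07568781]
 [  0.         410.03705164 198.50975187]
 [  0.           0.           1.        ]] -0.05534371778033796 [[-0.996 -0.056  0.076  0.402]
 [-0.093  0.706 -0.702  0.883]
 [-0.015 -0.706 -0.708  1.011]
 [ 0.     0.     0.     1.   ]]
0.1 [-7.16526039e-05  1.67080390e-01  9.85942950e-01 -7.98053971e-04] [0.22226917 0.63680717 0.23043631] 0.0187
```

View pics/top0.png

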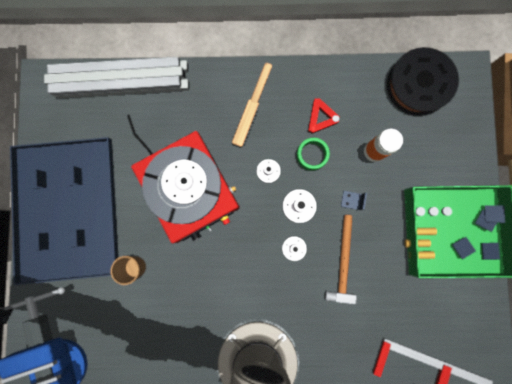

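View pics/side0.png

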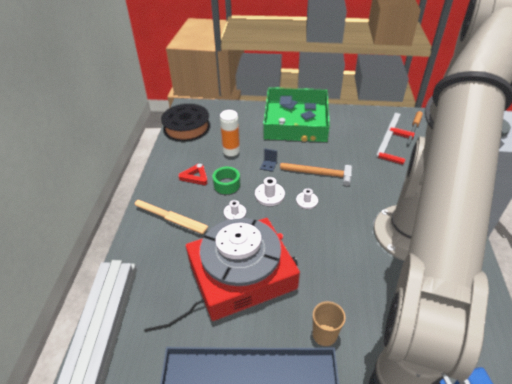

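The top view shows three hub candidates: (268,171), (300,206) and (294,249). The one at (300,206) has the widest flange, and the side view at (270,190) agrees. The positioner is at about (183,185). I'll confirm with one enlarged crop and measure.

```bash
cat > c.py <<'E'
from h import *
a=cv2.imread("pics/top0.png");b=cv2.imread("pics/side0.png")
c1=cv2.resize(a[125:255,135:325],(760,520)[0:2] if 0 else (400,274),interpolation=cv2.INTER_CUBIC)
A=cv2.resize(a[140:230,135:235],(400,360),interpolation=3);B=cv2.resize(a[150:270,250:340],(270,360),interpolation=3)
C=cv2.resize(b[215:285,190:290],(335,235),interpolation=3);D=cv2.resize(b[165:225,210:330],(400,200),interpolation=3)
o=np.zeros((600,800,3),np.uint8);o[:360,:400]=A;o[:360,405:675]=B;o[362:597,:335]=C;o[365:565,340:740]=D
cv2.imwrite("pics/crop1.png",o)
for n,im,boxes in(("top",a,[(150,190,140,225),(185,230,275,325),(155,185,250,285),(230,265,275,315)]),("side",b,[(218,262,205,270),(172,208,250,290)])):
  g=cv2.cvtColor(im,6)
  for r0,r1,c0,c1 in boxes:
    m=(g[r0:r1,c0:c1]>170).astype(np.uint8)
    k,l,s,ce=cv2.connectedComponentsWithStats(m);i=1+np.argmax(s[1:,4]);ct=cv2.findContours((l==i).astype(np.uint8),0,1)[0][0]
    e=cv2.fitEllipse(cv2.convexHull(ct));print(n,(e[0][0]+c0,e[0][1]+r0),e[1],e[2])
    if n=="top":print([onz(n,e[0][0]+c0,e[0][1]+r0,z) for z in(0.016,.16)])
# faceplate: dark grey vs red
for n,im in(("top",a),("side",b)):
  h=cv2.cvtColor(im,cv2.COLOR_BGR2HSV);print(n,h[185,150 if n=="top" else 205],h[160 if n=="top" else 250,183 if n=="top" else 208])
E
python3 c.py
```

```text
top (183.41911697387695, 180.3631591796875) (42.681495666503906, 46.434505462646484) 88.30213165283203
[array([0.5452, 0.2202, 0.016 ]), array([0.5278, 0.1924, 0.16  ])]
top (299.2030849456787, 205.5934944152832) (33.382259368896484, 33.73343276977539) 135.64903259277344
[array([ 0.4627, -0.1353,  0.016 ]), array([ 0.4549, -0.1217,  0.16  ])]
top (268.16281509399414, 170.40764713287354) (23.644508361816406, 24.063426971435547) 83.62175750732422
[array([ 0.5727, -0.042 ,  0.016 ]), array([ 0.5521, -0.0393,  0.16  ])]
top (294.0031795501709, 248.18188285827637) (24.30438232421875, 24.729827880859375) 155.2722625732422
[array([ 0.3342, -0.1165,  0.016 ]), array([ 0.3414, -0.1051,  0.16  ])]
side (238.00834274291992, 239.25494194030762) (34.649810791015625, 46.72855758666992) 81.68705749511719
side (269.37587547302246, 190.97436904907227) (26.98676300048828, 29.66446876525879) 97.95691680908203
top [110  27 143] [  0   0 250]
side [  1  62 116] [110  25 155]
```

View pics/crop1.png

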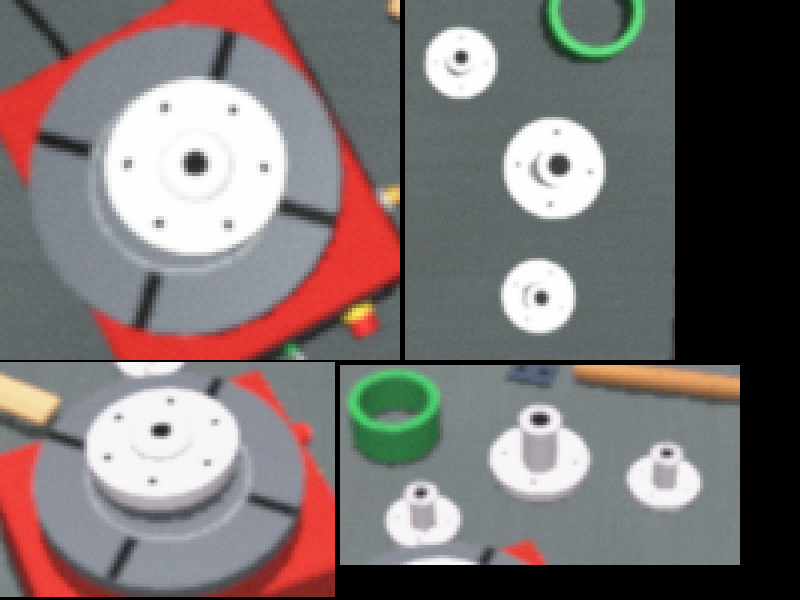

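The crop shows the three hubs again. The middle one (inset at 555,168) is clearly the largest, and it is 100 mm across by scale. The others, at (461,62) and (538,296), are about 72 mm. The flange's bore at inset (195,163) lies up and to the right of the faceplate's centre at about (186,180). Next I'll fit the faceplate and the offset.

```bash
cat > d.py <<'E'
from h import *
from scipy.optimize import least_squares
a=cv2.imread("pics/top0.png");b=cv2.imread("pics/side0.png")
P={n:cams.camera_params(n) for n in("top","side")}
def edges(im,n,c,rng,f):
    # radial: last grey->red/dark transition between rng along projected circle at 110mm
    g=im.astype(float)
    return
# faceplate: mask red out; fit circle centre so the projected 110mm circle has max radial gradient
def score(im,n,c,R,z):
    t=np.linspace(0,2*np.pi,180,endpoint=False)
    def samp(r):
        T=np.linalg.inv(np.array(P[n]["extrinsics"]))
        p=np.c_[c[0]+r*np.cos(t),c[1]+r*np.sin(t),np.full(180,z)]@T[:3,:3].T+T[:3,3]
        q=cv2.projectPoints(p,np.zeros(3),np.zeros(3),np.array(P[n]["K"]),np.array([P[n]["k1"],0,0,0,0.]))[0].astype(np.float32)
        return cv2.remap(im,q[:,0,0].reshape(1,-1),q[:,0,1].reshape(1,-1),1)[0].astype(float)
    return np.minimum(np.abs(samp(R-.003)-samp(R+.003)).sum(1),120).mean()
def best(im,n,c0,R,z,w=.016):
    for st in(.002,.0005):
        G=[(score(im,n,(x,y),R,z),x,y) for x in np.arange(c0[0]-w,c0[0]+w,st) for y in np.arange(c0[1]-w,c0[1]+w,st)]
        s=max(G);c0=s[1:];w=.003
    return np.round(s,4)
f0=onz("top",181.5,185,.135)[:2];h0=(.463,-.135)
for n,im in(("top",a),("side",b)):
    print(n,"plate",best(im,n,f0,.11,.135),"hub flange top",best(im,n,h0,.05,.016),"neck top",best(im,n,h0,.02,.07))
print("bore top",onz("top",183.75,180.85,.1705),"bore side",onz("side",190+160/3.35,215+(430-362)/3.35,.1705))
E
python3 d.py
```

```text
top plate [112.1389   0.5209   0.2035] hub flange top [120.       0.4655  -0.135 ] neck top [91.4333  0.459  -0.125 ]
side plate [101.9833   0.5204   0.206 ] hub flange top [112.2556   0.4625  -0.136 ] neck top [113.3833   0.4625  -0.136 ]
bore top [0.5252 0.1894 0.1705] bore side [0.5258 0.1918 0.1705]
```

Plate axis is about (0.5207, 0.2045). The boss is offset by about 14.7 mm towards (0.33, −0.945), so I push along (−0.33, 0.945) from the −y side.

Call:
arm_command(rows=[[[0, 0.55, -0.83, 0, 0.84], [0, 0.55, -0.83, 0, 0.84], [0, 0.55, -0.83, 0, 0.84], [0, 0.55, -0.83, 0, 0.84], [0, 0.55, -0.83, 0, 0.84], [0, 0.55, -0.83, 0, 0.84], [0, 0.55, -0.83, 0, 0.84], [0, 0.55, -0.83, 0, 0.84], [0, 0.55, -0.83, 0, 0.84], [0, 0.55, -0.83, 0, 0.84]]])

```text
t: 1.35
eef_pos: [0.553, 0.1376, 0.2311]
tool_rot: [-0.0, -0.169, 0.986, 0.0]
contact_force: [0.7, 0.4, 0.6]
gripper_width: 0.001
grasp_force: 0.0
```

Call:
arm_command(rows=[[[0, 0, -0.5, 0, 0], [0, 0, -0.05, -0.2, 0], [0, 0, 0, -0.5, 0], [0, 0, 0, -0.4, 0], [0, 0, 0, -0.3, 0], [0, 0, 0, -0.1, 0], [0, 0, 0, 0, 0], [0, 0, 0, 0, 0], [0, 0, 0, 0, 0], [0, 0, 0, 0, 0]]])

```text
t: 2.6
eef_pos: [0.5527, 0.1064, 0.1418]
tool_rot: [0.0, -0.167, 0.986, 0.0]
contact_force: [-0.3, -0.1, 0.1]
gripper_width: 0.0
grasp_force: 0.0
```

```bash
python3 - <<'E'
from h import *
a,P=snap("wrist","w1.png");b,Q=snap("side","s1.png")
o=np.hstack([a,cv2.resize(b[200:290,180:300],(288,384//2+24),interpolation=3) if 0 else cv2.resize(b[200:300,190:265],(288,384),interpolation=3)])
cv2.imwrite("pics/w1s1.png",o[:,:,::-1])
E
```

```text
(no output)
```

View pics/w1s1.png

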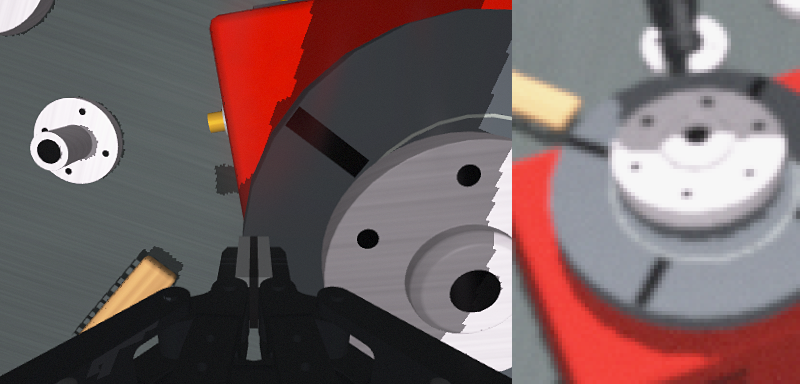

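The wrist view has the shut fingers at (256,260) beside the flange rim, with the boss at (475,290), so they are clear and in line. I'll start the push.

Call:
arm_command(rows=[[[0, -0.026, 0.08, 0, 0], [0, -0.026, 0.08, 0, 0], [0, -0.026, 0.08, 0, 0], [0, -0.01, 0.03, 0, 0], [0, -0.01, 0.03, 0, 0], [0, -0.01, 0.03, 0, 0], [0, -0.01, 0.03, 0, 0], [0, -0.01, 0.03, 0, 0], [0, -0.01, 0.03, 0, 0], [0, 0, 0, 0, 0]]])

```text
t: 3.95
eef_pos: [0.5438, 0.1323, 0.1412]
tool_rot: [-0.0, -0.168, 0.986, 0.0]
contact_force: [0.5, -0.3, 0.6]
gripper_width: 0.002
grasp_force: 0.0
```

Call:
arm_command(rows=[[[0, -0.01, 0.03, 0, 0], [0, -0.01, 0.03, 0, 0], [0, -0.01, 0.03, 0, 0], [0, 0, 0, 0, 0], [0, 0, 0, 0, 0], [0, 0, 0, 0, 0], [0, 0, 0, 0, 0], [0, 0, 0, 0, 0], [0, 0, 0, 0, 0], [0, 0, 0, 0, 0]]])

```text
t: 5.2
eef_pos: [0.5424, 0.1369, 0.1413]
tool_rot: [0.0, -0.167, 0.986, 0.0]
contact_force: [0.6, -1.5, -0.6]
gripper_width: 0.004
grasp_force: 1.2
```

```bash
python3 - <<'E'
from h import *
a,P=snap("wrist","w2.png");b,Q=snap("side","s2.png")
o=np.hstack([a,cv2.resize(b[200:300,190:265],(288,384),interpolation=3)])
cv2.imwrite("pics/w2s2.png",o[:,:,::-1])
E
```

```text
(no output)
```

View pics/w2s2.png

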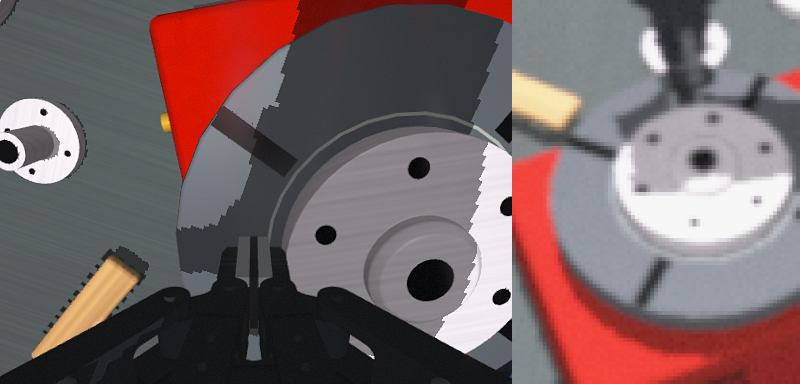

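The flange has moved to nearly concentric with the scribed ring (side inset, bore at 703,160). I'll check whether it lies flat at z = 0.153.

```bash
sed -i 's/^f0=/if __name__!="__main__": raise SystemExit\nf0=/' d.py; sed '/^if __name__/,$d' d.py > fit.py
python3 - <<'E'
from fit import *
b=cams.read_camera("side")[:,:,::-1].copy();c=cams.read_camera("wrist")[:,:,::-1].copy();P["wrist"]=cams.camera_params("wrist")
for n,im in(("side",b),("wrist",c)):
  for z in(.153,.158,.163):
    print(n,z,"disc",best(im,n,(.521,.2045),.06,z),"boss",best(im,n,(.521,.2045),.021,z+.01))
print("bore wrist",[onz("wrist",430,280,z,P["wrist"]) for z in(.163,.167)],"side",[onz("side",190+(703-512)/3.84,200+160/3.84,z) for z in(.163,.167)])
E
```

```text
side 0.153 disc [119.9444   0.521    0.2075] boss [56.0722  0.503   0.205 ]
side 0.158 disc [119.9278   0.52     0.2115] boss [54.1556  0.534   0.219 ]
side 0.163 disc [119.9389   0.5195   0.216 ] boss [73.5556  0.54    0.188 ]
wrist 0.153 disc [57.0056  0.523   0.2025] boss [96.1111  0.5185  0.2025]
wrist 0.158 disc [57.0333  0.5235  0.1985] boss [100.55     0.5175   0.199 ]
wrist 0.163 disc [54.9167  0.5335  0.189 ] boss [95.1444  0.5115  0.189 ]
bore wrist [array([0.5204, 0.2061, 0.163 ]), array([0.5187, 0.2029, 0.167 ])] side [array([0.519 , 0.2069, 0.163 ]), array([0.5184, 0.2101, 0.167 ])]
```

Side and wrist rays meet at z = 0.163 (bore at about 0.520, 0.206), so it has dropped flat. I'll confirm with a small nudge against the plug, watching the force.

Call:
arm_command(rows=[[[0, -0.005, 0.015, 0, 0], [0, -0.005, 0.015, 0, 0], [0, 0, 0, 0, 0], [0, 0, 0, 0, 0], [0, 0, 0, 0, 0], [0, 0, 0, 0, 0], [0, 0, 0, 0, 0], [0, 0, 0, 0, 0], [0, 0, 0, 0, 0], [0, 0, 0, 0, 0]]])

```text
t: 6.65
eef_pos: [0.5421, 0.1376, 0.1413]
tool_rot: [0.0, -0.167, 0.986, -0.001]
contact_force: [1.4, -4.7, -0.1]
gripper_width: 0.002
grasp_force: 2.7
```

The force rose to 5 N and it stopped against the plug, so the flange is seated. I'll retract and go above the hub.

Call:
arm_command(rows=[[[0, 0.07, -0.2, 0, 0], [0, 0.06, -0.2, 0, 0], [0, 0, 0, 0.7, 0], [0, 0, 0, 0.7, 0], [85, -0.29, -0.83, 0.1, 0], [85, -0.29, -0.83, 0, 0], [85, -0.29, -0.83, 0, 0], [85, -0.29, -0.83, 0, 0], [85, -0.28, -0.83, 0, 0], [85, 0, 0, 0, 0]]])

```text
t: 7.9
eef_pos: [0.4614, -0.1388, 0.2316]
tool_rot: [0.0, -0.163, 0.987, -0.0]
contact_force: [0.9, 0.5, 0.6]
gripper_width: 0.995
grasp_force: 0.0
```

```bash
python3 - <<'E'
from fit import *
P["wrist"]=cams.camera_params("wrist");c=cams.read_camera("wrist")[:,:,::-1].copy();cv2.imwrite("pics/w3.png",c)
b=cams.read_camera("top")[:,:,::-1].copy()
print(get_obs()["eef_pos"],proj("wrist",(.4635,-.1355,.07),P["wrist"]))
print("flange",best(c,"wrist",(.4635,-.1355),.05,.016),"neck",best(c,"wrist",(.4635,-.1355),.02,.07))
print("top: disc",best(b,"top",(.521,.2045),.06,.153),best(b,"top",(.521,.2045),.11,.135))
E
```

```text
[ 0.463152   -0.13450594  0.23146373] [256.8 170.7]
flange [120.       0.4645  -0.134 ] neck [91.7722  0.46   -0.1405]
top: disc [120.      0.522   0.207] [112.0833   0.521    0.2035]
```

View pics/w3.png

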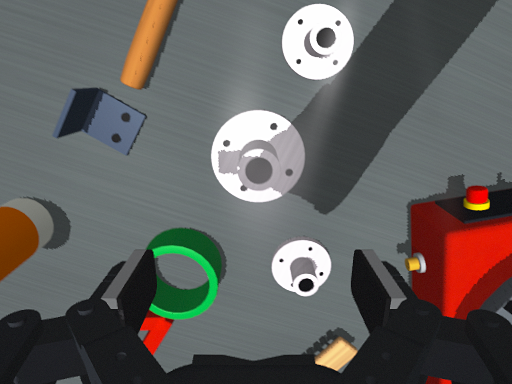

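The wrist view shows the big hub's bore at (258,170), predicted at (257,171), so the TCP is already over the axis. I'll descend and grasp.

Call:
arm_command(rows=[[[85, 0, 0, -0.8, 0], [85, 0, 0, -0.8, 0], [85, 0, 0, -0.7, 0], [85, 0, 0, -0.5, 0], [85, 0, 0, -0.35, 0], [85, 0, 0, -0.2, 0], [85, 0, 0, 0, 0], [85, 0, 0, 0, 0], [85, 0, 0, 0, 0], [85, 0, 0, 0, 0]]])

```text
t: 9.25
eef_pos: [0.4635, -0.1343, 0.0309]
tool_rot: [0.001, -0.167, 0.986, -0.0]
contact_force: [-0.1, -0.7, -0.6]
gripper_width: 0.996
grasp_force: 0.0
```

Call:
arm_command(rows=[[[30, 0, 0, 0, 0], [30, 0, 0, 0, 0], [30, 0, 0, 0, 0], [30, 0, 0, 0, 0], [30, 0, 0, 0, 0], [30, 0, 0, 0, 0], [30, 0, 0, 0, 0], [30, 0, 0, 0, 0], [30, 0, 0, 0, 0], [30, 0, 0, 0, 0]]], newtons=50)

```text
t: 10.5
eef_pos: [0.4631, -0.1342, 0.0305]
tool_rot: [-0.0, -0.167, 0.986, 0.0]
contact_force: [-0.8, 1.0, 4.6]
gripper_width: 0.457
grasp_force: 49.9
```

Call:
arm_command(rows=[[[30, 0, 0, 0.2, 0], [30, 0, 0, 0.5, 0], [30, 0, 0, 0.7, 0], [30, 0, 0, 0.7, 0], [30, 0, 0, 0.7, 0], [30, 0, 0, 0.5, 0], [30, 0, 0, 0.2, 0], [30, 0.05, 0.3, 0, 0], [30, 0.1, 0.6, 0, 0], [30, 0.1, 0.6, 0, 0]]])

```text
t: 11.75
eef_pos: [0.4772, -0.0436, 0.2392]
tool_rot: [-0.001, -0.167, 0.986, 0.0]
contact_force: [0.8, -0.6, -4.2]
gripper_width: 0.455
grasp_force: 51.1
```

Call:
arm_command(rows=[[[30, 0.1, 0.6, 0, 0], [30, 0.1, 0.6, 0, 0], [30, 0.1, 0.6, 0, 0], [30, 0.1, 0.6, 0, 0], [30, 0.1, 0.6, 0, 0], [30, 0.1, 0.6, 0, 0], [30, 0.05, 0.4, 0, 0], [30, 0.05, 0.2, 0, 0], [30, 0, 0, 0, 0], [30, 0, 0, 0, 0]]])

```text
t: 13.0
eef_pos: [0.5201, 0.206, 0.2399]
tool_rot: [-0.0, -0.166, 0.986, -0.001]
contact_force: [-0.5, 0.5, -3.4]
gripper_width: 0.458
grasp_force: 51.2
```

```bash
python3 - <<'E'
from fit import *
o=get_obs();p=o["eef_pos"];zb=p[2]-.0305;print(p,o["gripper_width"],o["contact_force"])
b=cams.read_camera("side")[:,:,::-1].copy();a=cams.read_camera("top")[:,:,::-1].copy();P["wrist"]=cams.camera_params("wrist");w=cams.read_camera("wrist")[:,:,::-1].copy()
cv2.imwrite("pics/s4.png",np.hstack([w,cv2.resize(b[170:270,190:265],(288,384),interpolation=3)]))
for n,im in(("side",b),("top",a),("wrist",w)):
  print(n,"hub",best(im,n,p[:2],.05,zb+.016),"hub bottom",best(im,n,p[:2],.05,zb),"disc",best(im,n,(.521,.206),.06,.153),"plate",best(im,n,(.521,.2045),.11,.135))
E
```

```text
[0.52005839 0.20600897 0.23994172] 0.4576698410665411 [-0.45345628  0.472591   -3.43776663]
side hub [60.9667  0.5201  0.2   ] hub bottom [58.6611  0.5226  0.187 ] disc [77.2056  0.523   0.219 ] plate [89.1611  0.5185  0.213 ]
top hub [70.5111  0.5226  0.2025] hub bottom [80.5944  0.5091  0.187 ] disc [80.5611  0.521   0.203 ] plate [75.1778  0.5195  0.203 ]
wrist hub [92.8389  0.5156  0.204 ] hub bottom [76.8     0.5096  0.202 ] disc [78.5667  0.522   0.2085] plate [80.6222  0.521   0.205 ]
```

View pics/s4.png

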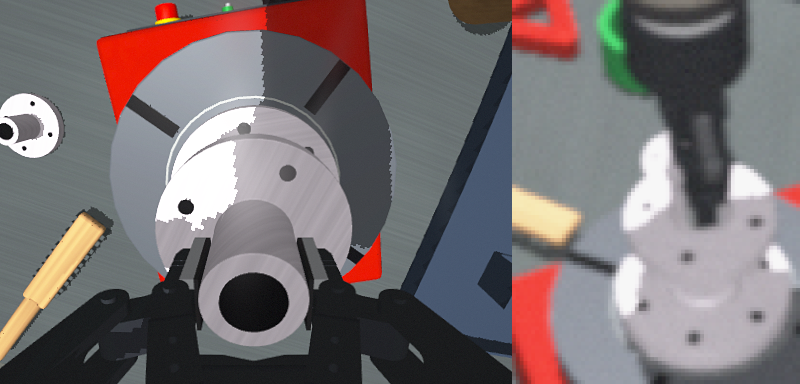

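The hub is gripped squarely: the neck is at (250,300) in the wrist view, upright, above the flange. I'll correct y by 1 mm, descend to just above the boss, then ease down.

Call:
arm_command(rows=[[[30, 0, 0.015, -0.3, 0], [30, 0, 0, -0.3, 0], [30, 0, 0, -0.14, 0], [30, 0, 0, -0.03, 0], [30, 0, 0, -0.03, 0], [30, 0, 0, -0.03, 0], [30, 0, 0, -0.03, 0], [30, 0, 0, 0, 0], [30, 0, 0, 0, 0], [30, 0, 0, 0, 0]]])

```text
t: 14.4
eef_pos: [0.5202, 0.2086, 0.1888]
tool_rot: [0.0, -0.167, 0.986, 0.0]
contact_force: [-0.2, -0.4, -3.7]
gripper_width: 0.46
grasp_force: 51.1
```

Call:
arm_command(rows=[[[30, 0, 0, -0.02, 0], [30, 0, 0, -0.02, 0], [30, 0, 0, -0.02, 0], [30, 0, 0, -0.02, 0], [30, 0, 0, 0, 0], [30, 0, 0, 0, 0], [30, 0, 0, 0, 0], [30, 0, 0, 0, 0], [30, 0, 0, 0, 0], [30, 0, 0, 0, 0]]])

```text
t: 15.65
eef_pos: [0.5201, 0.2086, 0.1839]
tool_rot: [0.0, -0.167, 0.986, -0.0]
contact_force: [0.4, -0.9, -4.4]
gripper_width: 0.453
grasp_force: 51.1
```

Call:
arm_command(rows=[[[30, 0, 0, -0.01, 0], [30, 0, 0, -0.01, 0], [30, 0, 0, -0.01, 0], [30, 0, 0, 0, 0], [30, 0, 0, 0, 0], [30, 0, 0, 0, 0], [30, 0, 0, 0, 0], [30, 0, 0, 0, 0], [30, 0, 0, 0, 0], [30, 0, 0, 0, 0]]])

```text
t: 16.9
eef_pos: [0.5202, 0.2086, 0.1835]
tool_rot: [0.0, -0.167, 0.986, 0.0]
contact_force: [-5.5, -2.6, 9.0]
gripper_width: 0.458
grasp_force: 52.3
```

It stopped at the expected height (0.1835) with the contact force rising, so the hub is home. I'll unload a little and release.

Call:
arm_command(rows=[[[30, 0, 0, 0.02, 0], [30, 0, 0, 0, 0], [55, 0, 0, 0, 0], [85, 0, 0, 0, 0], [85, 0, 0, 0, 0], [85, 0, 0, 0, 0], [85, 0, 0, 0, 0], [85, 0, 0, 0, 0], [85, 0, 0, 0, 0], [85, 0, 0, 0, 0]]], newtons=20)

```text
t: 18.15
eef_pos: [0.5201, 0.2086, 0.1833]
tool_rot: [0.0, -0.167, 0.986, 0.0]
contact_force: [-0.8, 0.8, 0.7]
gripper_width: 0.996
grasp_force: 0.0
```

Call:
arm_command(rows=[[[85, 0, 0, 0.1, 0], [85, 0, 0, 0.3, 0], [85, 0, 0, 0.6, 0], [85, 0, 0, 0.8, 0], [85, 0, 0, 0.6, 0], [85, 0, -0.7, 0, 0], [85, 0, -0.7, 0, 0], [85, 0, -0.7, 0, 0], [85, 0, 0, 0, 0], [85, 0, 0, 0, 0]]])

```text
t: 19.4
eef_pos: [0.5201, 0.0832, 0.3277]
tool_rot: [0.0, -0.167, 0.986, 0.0]
contact_force: [-0.4, 0.4, 0.2]
gripper_width: 0.993
grasp_force: 0.0
```

```bash
python3 - <<'E'
from fit import *
b=cams.read_camera("side")[:,:,::-1].copy();a=cams.read_camera("top")[:,:,::-1].copy()
cv2.imwrite("pics/s5.png",np.hstack([cv2.resize(a[140:230,130:220],(384,384),interpolation=3),cv2.resize(b[190:280,190:280],(384,384),interpolation=3)]))
for n,im in(("side",b),("top",a)):
  print(n,"hub",[best(im,n,(.521,.206),.05,z) for z in (.169,.173)],"necktop",[best(im,n,(.521,.206),.02,z) for z in (.223,.227)],"disc",best(im,n,(.521,.206),.06,.153),"plate",best(im,n,(.521,.206),.11,.135))
E
```

```text
side hub [array([82.9444,  0.505 ,  0.217 ]), array([85.2111,  0.5195,  0.21  ])] necktop [array([111.6333,   0.519 ,   0.2075]), array([111.6889,   0.5185,   0.2105])] disc [108.1722   0.52     0.206 ] plate [104.8389   0.5195   0.2055]
top hub [array([51.9  ,  0.513,  0.216]), array([51.7556,  0.512 ,  0.215 ])] necktop [array([74.2722,  0.5285,  0.2225]), array([74.4222,  0.5305,  0.222 ])] disc [43.9389  0.516   0.21  ] plate [47.7389  0.521   0.203 ]
```

View pics/s5.png

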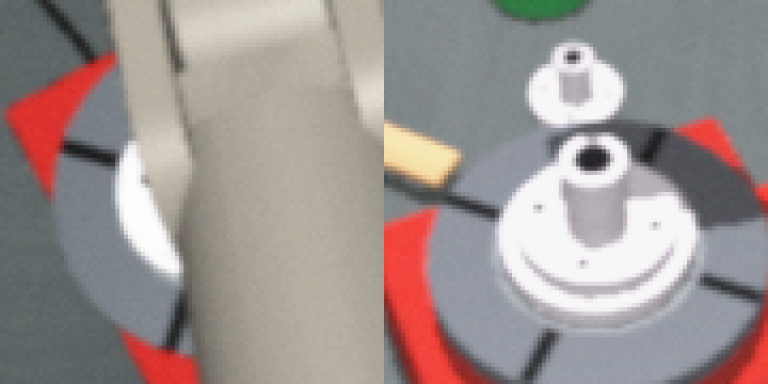

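The side view shows the hub standing upright and concentric on the flange: neck top at (593,158), disc flat in the ring. The fit puts the neck top over the axis at z = 0.223, so it is seated. The arm is clear, so I'm handing in.

```bash
python3 -c "
from h import *
print(get_obs()['t'],job.hand_in())"
```

```text
the job is handed in; nothing more can be done
19.5 None
```

The job is handed in at 19.5 s: the base flange lies flat over the plug, the largest hub is seated upright on its boss and released, and nothing else on the bench was touched; the hand-in returned no verdict.

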